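Change the nozzle in the bench air coupling

TASK

The air coupling on the glass bench still has the black fan nozzle in it, but the next piece needs the brass pencil nozzle. Pull the coupling's spring collar all the way back so that the fan nozzle pops free, take it out and stand it in an empty hole of the wooden nozzle block, then press the brass nozzle home in the coupling until its shoulder is flush on the mouth and the collar springs forward and locks it. Press by feel: never ram a nozzle against the soft seal or rim of the coupling's nose, and leave the blue nozzle and the other things on the bench where they are.

Things in the scene. Friction and masses are not known exactly. Their poses are not given: they have to be found in the camera images.
- coupling: Air station fixed to the bench, air shut off: 100 x 90 mm foot, blue 60 mm block, and on it an upright quick coupling, mouth up. Origin on the bench under the coupling's axis (z). Up to 61 mm above the bench, a supply pipe with a yellow-levered valve on its +x side (out to 101 mm) and a gauge on its +y side (to 80 mm). At the start the fan nozzle is locked in it.
- mouth (a point): Centre of the coupling's mouth, at its rim, 118 mm above the bench. Bore 17 mm wide, with a lead-in chamfer 0.7 mm wide. A nozzle is home when its shoulder rests here; locked, it may stand up to 1 mm proud.
- lock (a point): On the axis, 26 mm below the mouth: the locking dogs, inside. Collar fully back: they let go of the nozzle, which rises 11 mm in about 0.3 s and stands loose, 22 mm of tail still in the bore; after that the collar stays back by itself. A new nozzle pushed to within 0.6 mm of home lets them drop into its groove, and the collar springs forward. Let go unlocked, it is lifted again.
- nose: The nose of the coupling: a thin brass ring, 26 mm wide, screwed into its mouth, with a soft black seal on its face; a nozzle's shoulder beds on it. Fixed. Origin at the centre of the mouth. The seal bears a light press (10 N or so beyond what the piston takes) but is spoilt by ramming, and so is the ring if a tail is driven against its rim.
- piston_low (a point): On the axis, 34 mm below the mouth: lowest place of the damped spring piston in the bore, under the nozzle's tail. With no nozzle its face stands 22 mm below the mouth, so a new nozzle meets it when its shoulder is 11 mm above the mouth. It pushes back with 7 N there, rising steadily to 20 N at the bottom, plus 1 to 2 N of dog friction and 2 N per 10 mm/s: press slowly.
- collar (a joint): The coupling's dark collar with bright knurl rings: how far it is pulled back (straight down), m. 0: forward, its top 1 mm below the mouth, a green band bare beneath it. 0.009: fully back on its stop, band covered. Spring 5 N forward, 7.6 N fully back. The nozzle comes free beyond 0.007; with it out the collar stays at about 0.006, and drops to 0 when a new nozzle locks.
- collar_top (a point): Centre of the collar's top face; moves with it. From here down a neck to pinch, 31 mm in diameter, 13 mm tall. The nozzle stands up to 37 mm above it, 48 mm once it has risen (57 mm with the collar fully back): it needs that room between the fingers.
- collar_ledge (a point): On the axis, at the foot of the collar's neck, 13 mm below its top; moves with it. Here a rim 39 mm in diameter and 10 mm tall begins, whose upper side is a ledge 4 mm wide all round that fingertips can bear on.
- fan: Black fan nozzle, dark flat tip 22 x 7 mm; at the start locked in the coupling. All nozzles alike: origin at the flat end of the tail, z up the axis; tail 16 mm in diameter, 0 to 34 mm, with a groove; at 34 mm the flat shoulder, underside of the round grip body, 24 mm in diameter, 34 to 60 mm; tip to 70 mm. About 0.1 kg; any turn about z will do.
- pencil: Brass pencil nozzle: brass grip body, pointed brass tip. At the start it stands in a hole of the wooden block. Same measures as the fan nozzle. Home in the coupling, its origin is 84 mm above the coupling's origin.
- stub: Blue nozzle with a short aluminium tip; stands in the wooden block, to be left there. Same measures as the fan nozzle.
- rack: Wooden nozzle block, fixed, 70 x 225 x 44 mm (x, y, z). Origin at the centre of its underside. Four upright holes along its y axis, 20 mm wide, 38 mm deep, at y = -82.5, -27.5, 27.5, 82.5 mm; two hold the brass and blue nozzles, two are empty. A nozzle in it rests on its shoulder, its origin 10 mm above the block's.
- hole0 (a point): Centre of the mouth of a hole of the block, on its top face, at y = -82.5 mm of the block.
- hole1 (a point): Centre of the mouth of a hole of the block, on its top face, at y = -27.5 mm of the block.
- hole2 (a point): Centre of the mouth of a hole of the block, on its top face, at y = 27.5 mm of the block.
- hole3 (a point): Centre of the mouth of a hole of the block, on its top face, at y = 82.5 mm of the block.
- mug: White mug, 82 mm wide, 90 mm tall; bystander. Origin under its centre.
- waxtin: Flat aluminium wax tin, 72 mm wide, 24 mm tall, near the robot; bystander. Origin under its centre.
- tincan: Upright tin can with a yellow band, 68 mm wide, 95 mm tall; bystander. Origin under its centre.
- jacks: Glassblower's jacks: steel tongs 300 mm long, 10 mm high, lying flat; bystander. Origin near their middle, x along them.
- paddle: Scorched wooden paddle, 290 mm long, lying flat, 20 mm high; bystander. Origin near its middle, x along it.
- corkpad: Cork paddle, 250 mm long, lying flat, 20 mm high; bystander. Origin near its middle, x along it.
- tweezers: Steel tweezers, 200 mm long, lying flat, 6 mm high; bystander. Origin near their middle, x along them.
Mind the look-alikes: they are no part of the job. Of the things like the rack, leave any that is grey; of the rest the smaller one is meant.

How it is judged:
By the outcome, as a careful person would: the job done as asked, in the order asked, and still so for the second after the job is handed in, with the robot touching nothing.
It also fails if it takes over 67 s, if anything falls off the work surface, if the arm or the gripper's body presses on something with over 40 N, if the wrist force passes 120 N, or if a joint passes its speed limit or range.

ROBOT

A 7-joint arm with a two-finger parallel gripper is mounted at the origin on the work surface. World frame = base frame: x ahead of the robot, y to its left, z up, the work surface at z = 0. Lengths are in m, angles in rad, forces in N, time in s.
With the tool pointing down it reaches from about 0.425 to 0.875 m from the base axis. Payload 8.4 kg.
Tool frame: the origin (TCP) lies on the mounting face of the last link; the fingertips stand 182 mm ahead of it and the grasp point (between the pads) lies 164 mm ahead of it (bot.nose_length is the distance from the TCP to the fingertips, in m); z points along the fingers, y is the direction in which the jaws open and shut (so a half turn about z gives the same grasp; the last joint's range is limited). The gripper opens to 87 mm and grips with 3 to 60 N. Pads are 19 mm wide; open, the fingers measure 117 mm over their backs; the gripper's body (75 mm by 190 mm) begins 51 mm behind the grasp point.
Start: joints at [-1.304, 0.333, 0.04, 1.465, -0.013, 1.343, -0.059], TCP at [0.233, 0.607, 0.405] pointing down, gripper open.
Joint ranges: [-2.58, 2.58], [-0.38, 2.09], [-1.3, 1.39], [0.25, 2.4], [-1.5, 4.64], [0.08, 2.09], [-2.65, 2.65]. Speed limits (rad/s): [2.22, 2.22, 2.79, 2.79, 3.14, 3.14, 3.14].

INTERFACE

Orientations are given as a unit quaternion [x, y, z, w].
In Python, from cell import bot, imaging gives the robot as it stands. The module is installed in compiled form; this text tells all that it offers.
- The arm moves only by the shell command python3 -m handwheel 'ROWS' [FORCE]. ROWS is JSON, a list of rows, each a list of 7 numbers: the turn, a rotation vector about the tool's x, y, z in rad, then the shift along the tool's x, y, z in mm, then the finger opening in mm, from 0 to 87. A call has 1 to 12 rows; each row shifts and turns the commanded pose from where the row before left it, along the tool's axes as they then stand; what a row does not reach is not made up. A row lasts 1/8 s, in which the tool goes at most 62.5 mm and 10.7 degrees, less where a joint would pass 70% of its speed; a pose out of reach is approached as far as the arm can. A call is refused whole if a number of a shift passes 62.5 or a number of a turn 0.188, either way. A call with a gripper value outside its range is refused whole. The fingers move at their own pace and stop on an object; FORCE is the grip in N (left out, the last holds). Time passes only in rows, so rows that do not move let the fingers close. It gives the time, the measured TCP pose, the force and the opening at its end, in the units of the state.
- bot.observe(): the state, without advancing time (a new reading comes with each control period).
- imaging.camera(name): name is "scene" or "top" or "wrist"; returns a dict with "frame" (384x512x3 uint8, red, green, blue), "z_map" (384x512 float32, m along the optical axis (not along the pixel's ray), 0 where there is no reading), "fx", "fy", "cx", "cy" (pixels), "R" (3x3) and "t" (3): a world point X has camera coordinates R X + t; the wrist camera has in their place "hand_eye" (4x4, takes a point from camera to tool coordinates, whose origin is the TCP and whose axes are the flange's). Camera axes: x right, y down, z forward; pixel columns grow to the right and rows downward; lengths in m; the calibration is good to about 2 mm. A picture is of the moment at which its call begins: read the wrist's pose just before it.
- bot.close_job(): hands the job in, once; it reports no verdict.
The state is a dict: "time_s": time; "joint_pos": joint angles; "joint_vel": joint speeds; "tau": joint torques, N m; "position": TCP position; "ee_rot": TCP orientation; "wrist_force": force on the tool from outside, world axes, zero at the start; "moment": the same for the moment, N m; "grip_width": finger opening in m.
Only numpy, scipy, OpenCV 4.12 (cv2) and the standard library are available. Lean on these libraries where they do the work, as an engineer would, in place of code of your own. Each camera call takes 0.05 s, during which the arm holds its last target. There are 200 camera calls.

## Working session

There is one attempt and no reset: what is moved stays moved. The work goes in short steps, Python scripts to look and compute and a shell command to move; the robot and the scene stay as the last step left them, time stands still between calls to the robot, and variables do not carry over. Pictures are saved under pics/ and viewed, about 8 in all and at most 12, crops included, and the job is handed in when it is done.

```bash
mkdir -p pics; cat > h.py <<'E'
import numpy as np, cv2
from cell import bot, imaging
from scipy.spatial.transform import Rotation as Ro
def cam(name,fn=None):
    s=bot.observe(); c=imaging.camera(name)
    if name=="wrist":
        T=np.eye(4);T[:3,:3]=Ro.from_quat(s["ee_rot"]).as_matrix();T[:3,3]=s["position"]
        M=np.linalg.inv(T@np.array(c["hand_eye"]));c["R"]=M[:3,:3];c["t"]=M[:3,3]
    if fn: cv2.imwrite(fn,c["frame"][:,:,::-1])
    np.savez("%s.npz"%name,**{k:np.array(c[k]) for k in("frame","z_map","fx","fy","cx","cy","R","t")})
    return c
def load(name): return dict(np.load("%s.npz"%name))
def pt(c,u,v,z=None):
    d=c["z_map"][int(v),int(u)] if z is None else z
    return c["R"].T@(np.array([(u-c["cx"])/c["fx"]*d,(v-c["cy"])/c["fy"]*d,d])-c["t"])
def onz(c,u,v,h):
    o=-c["R"].T@c["t"]; r=c["R"].T@np.array([(u-c["cx"])/c["fx"],(v-c["cy"])/c["fy"],1.]); return o+r*(h-o[2])/r[2]
def proj(c,X):
    p=c["R"]@np.array(X)+c["t"]; return np.array([c["fx"]*p[0]/p[2]+c["cx"],c["fy"]*p[1]/p[2]+c["cy"]])
E
python3 - <<'E'
from h import *
a=cam("scene");b=cam("top")
for c in(a,b): print(c["fx"],-c["R"].T@c["t"],c["R"][2])
cv2.imwrite("pics/both.png",cv2.resize(np.hstack([a["frame"],b["frame"]])[:,:,::-1],(800,300),interpolation=cv2.INTER_AREA))
cv2.imwrite("pics/top.png",cv2.resize(b["frame"][:,:,::-1],(800,600)));cv2.imwrite("pics/scene.png",cv2.resize(a["frame"][:,:,::-1],(800,600)))
s=bot.observe();print(s)
E
```

```text
428.1650466671721 [ 1.58362643 -0.08767473  0.97806939] [-0.76693271  0.09725778 -0.63431471]
433.68355889816206 [0.13348467 0.04510367 1.73547009] [ 0.20910865 -0.00404541 -0.97788405]
{'time_s': 0.1, 'joint_pos': array([-1.30419968,  0.33384972,  0.03988884,  1.46619177, -0.01337954,
        1.34332601, -0.05849614]), 'joint_vel': array([-0.0012043 ,  0.00021277,  0.00011293, -0.00233899,  0.00045759,
       -0.00071801,  0.00013106]), 'tau': array([ 4.63904071e-03, -6.57808471e+01,  1.34034801e+00, -4.04711545e+01,
       -5.96846896e-02,  4.09346446e-02,  5.71205453e-05]), 'position': array([0.23246125, 0.60683356, 0.40393775]), 'ee_rot': array([ 1.81891034e-01,  9.83318403e-01, -7.50823266e-04, -7.50066437e-05]), 'wrist_force': array([-0.58586467,  0.76295892,  0.0115424 ]), 'moment': array([-0.03071911, -0.00783794,  0.0444586 ]), 'grip_width': 0.08712061134475176}
```

View pics/top.png

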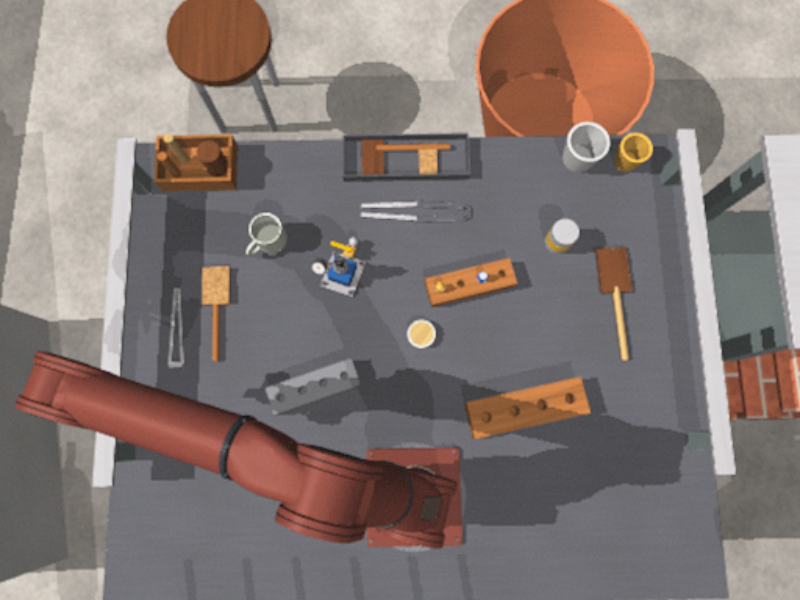

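View pics/scene.png

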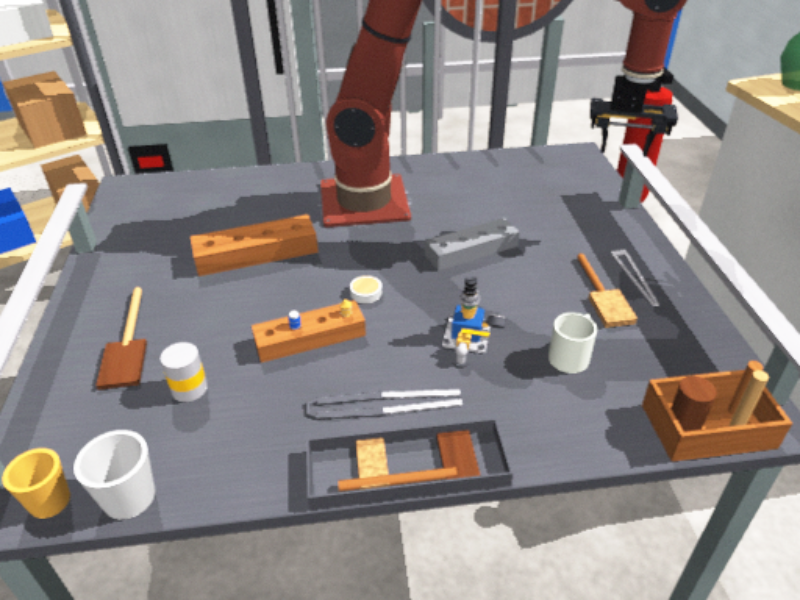

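The top view has three blocks: grey (312,387), a large empty orange one (528,408) and a small orange one (470,282). The small one holds the brass nozzle at (440,286) and the blue at (482,277), so it is the rack meant. The coupling is at (342,268). Next I measure both from the two fixed cameras, with an enlarged crop to confirm.

```bash
python3 - <<'E'
from h import *
S,T=load("scene"),load("top")
def cloud(c):
    v,u=np.mgrid[:384,:512]; d=c["z_map"]; p=np.stack([(u-c["cx"])/c["fx"]*d,(v-c["cy"])/c["fy"]*d,d],-1)
    return (p-c["t"])@c["R"]
for n,c in(("S",S),("T",T)):
    P=cloud(c);f=c["frame"].astype(int); ok=c["z_map"]>0
    r0=pt(c,*( (470/1.5625,292/1.5625) if n=="T" else (310/1.5625,335/1.5625)))
    near=ok&(np.hypot(P[...,0]-r0[0],P[...,1]-r0[1])<.16)&(f[...,0]>f[...,2]+40)
    top=near&(P[...,2]>.036)&(P[...,2]<.052)
    q=P[top]; R=cv2.minAreaRect((q[:,:2]*1000).astype(np.float32)); print(n,"rack",R,np.median(q[:,2]),top.sum())
    g=ok&(np.abs(P[...,2]-.135)<.035)&(P[...,0]>.4)&(P[...,0]<.9)&(P[...,1]>.05)&(P[...,1]<.35)
    q=P[g]; 
    for lo,hi in((.1,.12),(.12,.145),(.145,.17)):
        w=q[(q[:,2]>lo)&(q[:,2]<hi)]; print(lo,len(w),w.mean(0) if len(w) else 0,w.min(0) if len(w) else 0,w.max(0)if len(w) else 0)
    h=near&(P[...,2]>.055); 
    q=P[ok&(np.hypot(P[...,0]-r0[0],P[...,1]-r0[1])<.15)&(P[...,2]>.058)&(P[...,2]<.09)]; 
    k=cv2.kmeans(q.astype(np.float32),2,None,(3,50,1e-5),5,cv2.KMEANS_PP_CENTERS); print("noz",k[2],len(q))
a=S["frame"][145:240,150:330,::-1];b=T["frame"][145:210,190:340,::-1]
cv2.imwrite("pics/c1.png",np.vstack([cv2.resize(a,(800,422)),cv2.resize(b,(410,178))if 0 else np.pad(cv2.resize(b,(410,178)),((0,0),(0,390),(0,0)))]))
E
```

```text
S rack ((535.4842529296875, -159.66253662109375), (77.52653503417969, 224.1365509033203), 12.855998039245605) 0.04024861063421792 922
0.1 67 [0.57756571 0.16953061 0.10920562] [0.55497059 0.15307193 0.10010663] [0.5895478  0.18986579 0.11974968]
0.12 55 [0.57535844 0.17020937 0.13397169] [0.56519726 0.16030053 0.12072904] [0.58296082 0.18303695 0.14457443]
0.145 20 [0.57024846 0.17229052 0.14819645] [0.56373165 0.16128193 0.14521485] [0.58070199 0.18289911 0.15252408]
noz [[ 0.5200225  -0.07997645  0.06654599]
 [ 0.54472184 -0.18587443  0.06811021]] 96
T rack ((529.1085815429688, -160.65338134765625), (71.91490173339844, 225.34568786621094), 13.049323081970215) 0.04432054751348928 829
0.1 33 [0.55641568 0.16878444 0.10963761] [0.5420652  0.15366057 0.10084029] [0.57935541 0.18876696 0.11973855]
0.12 22 [0.5579802  0.17096945 0.13453435] [0.54852384 0.15630313 0.12018273] [0.57353381 0.18312949 0.14480716]
0.145 23 [0.56319017 0.17045679 0.15127994] [0.55273906 0.16188088 0.14627043] [0.57291409 0.18045495 0.15856553]
noz [[ 0.5085734  -0.07967731  0.07197019]
 [ 0.53353226 -0.1859622   0.07344046]] 68
```

View pics/c1.png

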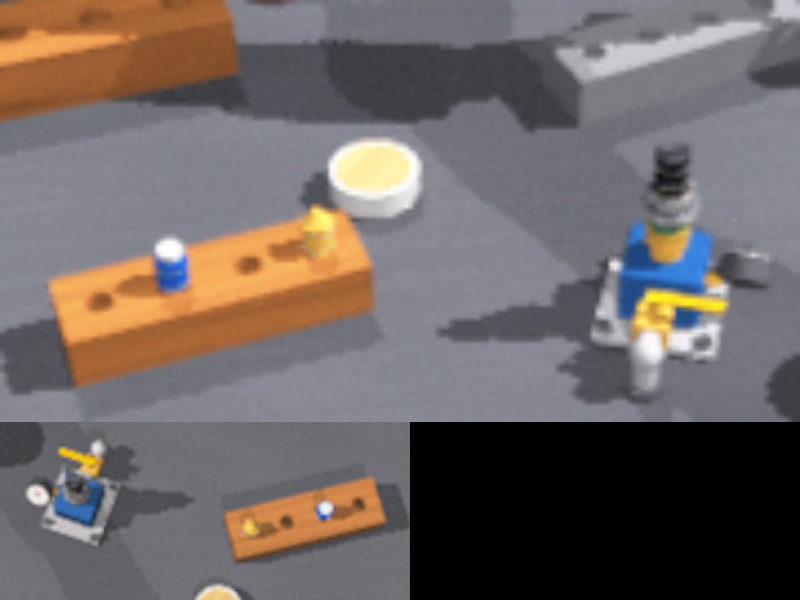

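The crop confirms it. In the small orange block, left to right, are an empty hole, the blue nozzle, an empty hole and the brass nozzle (hole3). The coupling, carrying the black fan nozzle, stands beside it on its white foot.

```bash
cat >> h.py <<'E'
def go(x,y,z,jaw=None):
    "tool-frame shift (mm) to TCP x,y,z as the tool stands; rotvec (tool axes) to vertical with jaw axis at jaw deg"
    s=bot.observe();R=Ro.from_quat(s["ee_rot"])
    yv=R.as_matrix()[:,1]; a=np.degrees(np.arctan2(yv[1],yv[0]))
    if jaw is None: jaw=a
    jaw=a+(jaw-a+90)%180-90
    y=np.array([np.cos(np.radians(jaw)),np.sin(np.radians(jaw)),0]);zz=np.array([0,0,-1.]);D=Ro.from_matrix(np.stack([np.cross(y,zz),y,zz],1))
    print("jaw now %.2f shift"%a,np.round(R.inv().apply(np.array([x,y0(y) if 0 else 0,z])*0+np.array(TGT(x,globals().get('_y'),z))-s["position"])*1000,1) if 0 else "",end="")
    return R,s,D
def plan(x,y,z,jaw=None):
    R,s,D=go(x,y,z,jaw)
    print(np.round(R.inv().apply(np.array([x,y,z])-s["position"])*1000,1),"rot",np.round((R.inv()*D).as_rotvec(),4),"pos",np.round(s["position"],4),"F",np.round(s["wrist_force"],1),"t",round(s["time_s"],2),"w",round(s["grip_width"]*1000,1),"j7",round(s["joint_pos"][6],2))
E
python3 - <<'E'
import re
t=open("h.py").read().split("\n")
t=[l if "TGT" not in l else '    print("jaw %.2f"%a,end=" shift ")' for l in t]
open("h.py","w").write("\n".join(t))
from h import *
c=imaging.camera("wrist");print(np.round(c["hand_eye"],3),c["fx"])
plan(.567,.171,.404,17)
E
```

```text
[[ 0.    -0.961 -0.277  0.075]
 [ 1.     0.    -0.001  0.001]
 [ 0.001 -0.277  0.961  0.019]
 [ 0.     0.     0.     1.   ]] 294.67865893134046
jaw 69.04 shift [-468.3 -287.4    0.5] rot [-1.100e-03  6.000e-04  9.083e-01] pos [0.2324 0.6069 0.4041] F [0.2 0.6 0.4] t 0.15 w 87.0 j7 -0.06
```

```bash
python3 -m handwheel '[[0,0,0,-46.8,-28.7,0,87],[0,0,0,-46.8,-28.7,0,87],[0,0,0,-46.8,-28.7,0,87],[0,0,0,-46.8,-28.7,0,87],[0,0,0,-46.8,-28.7,0,87],[0,0,0,-46.8,-28.7,0,87],[0,0,0,-46.8,-28.7,0,87],[0,0,0,-46.8,-28.7,0,87],[0,0,0,-46.8,-28.7,0,87],[0,0,0,-46.8,-28.7,0,87],[0,0,0,0,0,0,87]]' 40; python3 -c "
from h import *
cam('wrist','pics/w1.png');import shutil;shutil.copy('wrist.npz','w1.npz')"
python3 -m handwheel '[[0,0,0.181,0,0,0,87],[0,0,0.181,0,0,0,87],[0,0,0.181,0,0,0,87],[0,0,0.181,0,0,0,87],[0,0,0.181,0,0,0,87],[0,0,0,0,0,0,87]]'; python3 -c "
from h import *
cam('wrist','pics/w2.png');import shutil;shutil.copy('wrist.npz','w2.npz')
a,b=cv2.imread('pics/w1.png'),cv2.imread('pics/w2.png')
cs=[]
for n in('w1','w2'):
  c=load(n);f=c['frame'][:,:,::-1];u,v=proj(c,[.565,.171,.12]);print(u,v);u0=int(min(max(u-80,0),352));v0=int(min(max(v-120,0),144));print('crop',u0,v0);cs.append(cv2.resize(f[v0:v0+240,u0:u0+160],(400,600),interpolation=cv2.INTER_CUBIC))
cv2.imwrite('pics/w12.png',np.hstack(cs))"
```

```text
time_s: 1.52
position: [0.5688, 0.1666, 0.4046]
ee_rot: [0.186, 0.983, -0.001, 0.001]
wrist_force: [-0.8, 1.0, 0.1]
grip_width: 0.0871
time_s: 2.33
position: [0.5661, 0.1731, 0.4045]
ee_rot: [0.592, 0.806, -0.0, -0.0]
wrist_force: [-0.2, -0.2, -0.4]
grip_width: 0.0866
261.9496247575475 187.59264410518
crop 181 67
256.3142265157819 196.00864242810206
crop 176 76
```

View pics/w12.png

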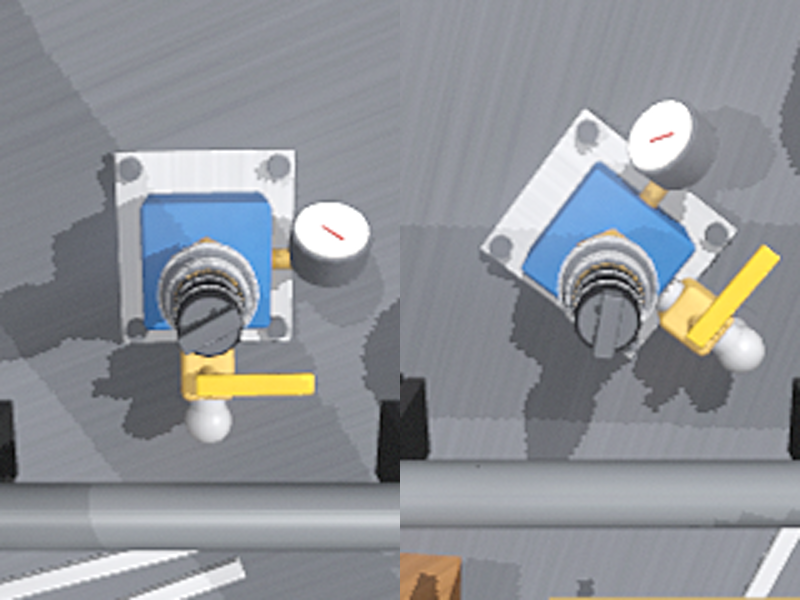

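In both views the black fan nozzle is in the coupling. Its body-top circle is at crop (210,320) and (607,318), and the collar rim circle is centred near (209,284) and (608,282).

```bash
python3 - <<'E'
from h import *
A,B=load("w1"),load("w2")
pa,pb=(181+210/2.5,67+320/2.5),(176+207/2.5,76+318/2.5)
ra,rb=(181+209/2.5,67+284/2.5),(176+208/2.5,76+282/2.5)
for n,a,b in(("bodytop",pa,pb),("rim",ra,rb)):
    P=lambda c:np.diag([1,1,1])@np.array([[c["fx"],0,c["cx"]],[0,c["fy"],c["cy"]],[0,0,1]])@np.c_[c["R"],c["t"]]
    X=cv2.triangulatePoints(P(A),P(B),np.array(a),np.array(b))[:,0];print(n,"tri",X[:3]/X[3])
    h=.144 if n=="bodytop" else .104
    print(onz(A,*a,h),onz(B,*b,h))
for c in(A,B):
    v,u=np.mgrid[:384,:512]; d=c["z_map"]; p=(np.stack([(u-c["cx"])/c["fx"]*d,(v-c["cy"])/c["fy"]*d,d],-1)-c["t"])@c["R"]
    m=(d>0)&(np.hypot(p[...,0]-.567,p[...,1]-.171)<.04)
    for lo,hi in((.1,.1065),(.139,.146),(.15,.158)):
        q=p[m&(p[...,2]>lo)&(p[...,2]<hi)].astype(np.float32); (C,r)=cv2.minEnclosingCircle(q[:,:2]*1000); print(lo,len(q),np.median(q[:,2]),C,r,q.mean(0))
cs=[]
for c,(u0,v0) in((A,(181,67)),(B,(176,76))):
    im=cv2.resize(c["frame"][v0+60:v0+180,u0+20:u0+140,::-1],(400,400),interpolation=cv2.INTER_CUBIC)
    for (x,y,z,r,col) in((.5665,.1705,.104,.0195,(0,255,0)),(.5665,.1705,.144,.012,(0,0,255))):
        q=np.array([(proj(c,[x+r*np.cos(t),y+r*np.sin(t),z])-[u0+20,v0+60])*400/120 for t in np.linspace(0,6.3,60)]);cv2.polylines(im,[q.astype(int).reshape(-1,1,2)],True,col,1)
    cs.append(im)
cv2.imwrite("pics/ov.png",np.hstack(cs))
E
```

```text
bodytop tri [0.56659648 0.17277565 0.14402255]
[0.56606497 0.17320424 0.144     ] [0.56710391 0.17230086 0.144     ]
rim tri [0.56638998 0.1730772  0.09529642]
[0.56332027 0.17454946 0.104     ] [0.56674713 0.17439706 0.104     ]
0.1 324 0.10409123 (566.644287109375, 172.59027099609375) 19.783523559570312 [0.55849016 0.17525992 0.10402   ]
0.139 161 0.14492226 (566.5755615234375, 173.11985778808594) 12.131980895996094 [0.56263    0.17398609 0.14419235]
0.15 247 0.1540782 (566.58642578125, 172.70242309570312) 11.069357872009277 [0.5662515  0.17278808 0.15386125]
0.1 317 0.10415564 (567.2638549804688, 172.60679626464844) 19.865100860595703 [0.5646543  0.1810833  0.10412744]
0.139 175 0.1449611 (567.1670532226562, 172.90232849121094) 11.986663818359375 [0.565743   0.17665407 0.14417845]
0.15 225 0.15430243 (567.3123168945312, 172.72947692871094) 11.214412689208984 [0.5669949  0.17329758 0.15427193]
```

View pics/ov.png

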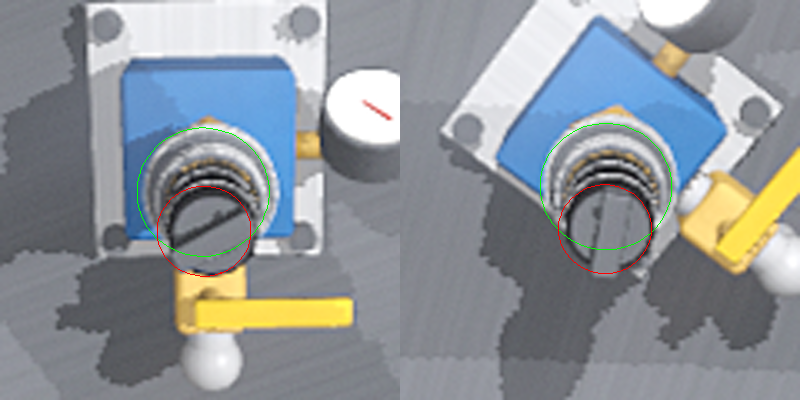

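Depth and triangulation agree: axis (0.5669, 0.1727), ledge at 0.104. I will pinch the neck with the tips about 4.5 mm above the ledge.

```bash
python3 -c "
from h import *
plan(.5669,.1727,.2905,17)"
```

```text
jaw 17.53 shift [ -0.4   0.6 114.1] rot [-0.0004 -0.0004  0.0092] pos [0.5663 0.1728 0.4046] F [ 0.6 -0.8  0.5] t 2.38 w 87.4 j7 0.03
```

```bash
python3 -m handwheel '[[0,0,0,-0.4,0.6,38,87],[0,0,0,0,0,38,87],[0,0,0,0,0,38,87],[0,0,0,0,0,0,87],[0,0,0,0,0,0,28],[0,0,0,0,0,0,28],[0,0,0,0,0,0,28],[0,0,0,0,0,0,28],[0,0,0,0,0,0,28],[0,0,0,0,0,0,28]]' 50;  python3 -c "
from h import *
plan(.5669,.1727,.2905,17)"
```

```text
time_s: 3.62
position: [0.5676, 0.1713, 0.2908]
ee_rot: [0.594, 0.805, -0.0, 0.0]
wrist_force: [-0.0, 0.7, 0.8]
grip_width: 0.0352
jaw 17.19 shift [ 1.5 -0.2  0.3] rot [-0.0001  0.0001  0.0033] pos [0.5676 0.1713 0.2908] F [-0.   0.7  0.8] t 3.62 w 35.2 j7 0.07
```

```bash
python3 -m handwheel '[[0,0,0,0,0,0,28],[0,0,0,0,0,0,28],[0,0,0,0,0,0,28]]' 50;  python3 -c "
from h import *
plan(.5669,.1727,.2905,17)"
```

```text
time_s: 4.0
position: [0.5669, 0.1711, 0.2906]
ee_rot: [0.593, 0.805, -0.001, -0.001]
wrist_force: [-5.6, -1.7, 4.0]
grip_width: 0.029
jaw 17.20 shift [1.5 0.5 0.1] rot [-0.0027 -0.0001  0.0034] pos [0.5669 0.1711 0.2906] F [-5.6 -1.7  4. ] t 4.0 w 29.0 j7 0.07
```

```bash
python3 -m handwheel '[[0,0,0,0,0,2,28],[0,0,0,0,0,2,28],[0,0,0,0,0,2,28],[0,0,0,0,0,2,28],[0,0,0,0,0,0,28]]' 50;  python3 -c "
from h import *
plan(.5669,.1727,.2815,17)"
```

```text
time_s: 4.62
position: [0.5669, 0.1711, 0.2826]
ee_rot: [0.593, 0.805, -0.001, -0.001]
wrist_force: [-6.1, -1.6, 7.1]
grip_width: 0.0288
jaw 17.20 shift [1.5 0.5 1.1] rot [-0.0027 -0.0001  0.0034] pos [0.5669 0.1711 0.2826] F [-6.1 -1.6  7.1] t 4.62 w 28.8 j7 0.07
```

```bash
python3 -m handwheel '[[0,0,0,0,0,1,28],[0,0,0,0,0,0.5,28],[0,0,0,0,0,0,28],[0,0,0,0,0,0,28],[0,0,0,0,0,0,28]]' 50;  python3 -c "
from h import *
plan(.5669,.1727,.2815,17);cam('wrist','pics/w3.png');c=load('wrist');p=pt(c,*proj(c,[.5669,.1727,.165]).round());print(p)
cam('scene');S=load('scene');u,v=proj(S,[.567,.172,.13]).astype(int);cv2.imwrite('pics/s3.png',np.hstack([cv2.resize(S['frame'][v-30:v+30,u-40:u+40,::-1],(400,300)),cv2.resize(c['frame'][96:288,128:384,::-1],(400,300))]))"
```

```text
time_s: 5.25
position: [0.5669, 0.1711, 0.2815]
ee_rot: [0.593, 0.805, -0.001, -0.001]
wrist_force: [-6.8, -1.2, 9.1]
grip_width: 0.029
jaw 17.19 shift [1.6 0.5 0. ] rot [-0.0026 -0.0003  0.0034] pos [0.5669 0.1711 0.2815] F [-6.8 -1.2  9.1] t 5.25 w 29.0 j7 0.07
[0.56687087 0.17285054 0.16501301]
```

View pics/s3.png

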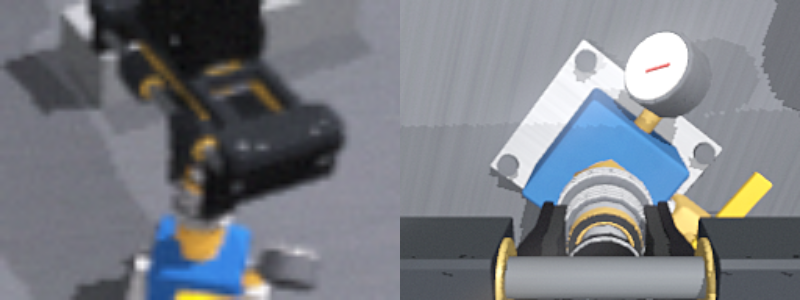

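The nozzle tip now reads z = 0.165, up 11 mm, so the collar is back and the fan is free. I release it and regrasp on the fan's body.

```bash
python3 -m handwheel '[[0,0,0,0,0,0,60],[0,0,0,0,0,0,60],[0,0,0,0,0,0,60],[0,0,0,0,0,0,60],[0,0,0,1.5,0,-16,60],[0,0,0,0,0,-16,60],[0,0,0,0,0,0,60]]' 30;  python3 -c "
from h import *
plan(.5669,.1727,.313,17)"
```

```text
time_s: 6.22
position: [0.5678, 0.1729, 0.3156]
ee_rot: [0.594, 0.805, 0.002, 0.001]
wrist_force: [0.7, 0.4, -0.9]
grip_width: 0.06
jaw 17.18 shift [ 0.1 -0.9  2.6] rot [ 0.0036 -0.0006  0.0032] pos [0.5678 0.1729 0.3156] F [ 0.7  0.4 -0.9] t 6.22 w 60.0 j7 0.05
```

```bash
python3 -m handwheel '[[0,0,0,0,-0.9,2,60],[0,0,0,0,0,0,20],[0,0,0,0,0,0,20],[0,0,0,0,0,0,20],[0,0,0,0,0,0,20],[0,0,0,0,0,0,20],[0,0,0,0,0,0,20]]' 30;  python3 -c "
from h import *
plan(.5669,.1727,.313,17)"
```

```text
time_s: 7.1
position: [0.5663, 0.1725, 0.3112]
ee_rot: [0.594, 0.805, -0.0, 0.0]
wrist_force: [-0.8, 0.6, -1.1]
grip_width: 0.0231
jaw 17.18 shift [ 0.   0.7 -1.8] rot [-0.0001  0.0001  0.0032] pos [0.5663 0.1725 0.3112] F [-0.8  0.6 -1.1] t 7.1 w 23.1 j7 0.05
```

```bash
python3 -m handwheel '[[0,0,0,0,0,-15,20],[0,0,0,0,0,-25,20],[0,0,0,0,0,-20,20],[0,0,0,0,0,0,20]]';  python3 -c "
from h import *
plan(.548,-.228,.371,13)"
```

```text
time_s: 7.6
position: [0.5667, 0.1725, 0.3735]
ee_rot: [0.594, 0.805, 0.002, 0.001]
wrist_force: [-0.6, -0.1, -2.1]
grip_width: 0.0233
jaw 17.18 shift [-377.1 -136.2    1.8] rot [ 0.0034 -0.0008  0.073 ] pos [0.5667 0.1725 0.3735] F [-0.6 -0.1 -2.1] t 7.6 w 23.3 j7 0.03
```

```bash
python3 -m handwheel '[[0,0,0,-30,-11,0,20],[0,0,0,-54,-19.5,0,20],[0,0,0,-54,-19.5,0,20],[0,0,0,-54,-19.5,0,20],[0,0,0,-54,-19.5,0,20],[0,0,0,-54,-19.5,0,20],[0,0,0,-50,-18,0,20],[0,0,0,-27,-9.7,0,20],[0,0,0.073,0,0,0,20],[0,0,0,0,0,0,20],[0,0,0,0,0,0,20]]';  python3 -c "
from h import *
plan(.548,-.228,.371,13);cam('wrist','pics/w4.png');import shutil;shutil.copy('wrist.npz','w4.npz')
cv2.imwrite('pics/w4b.png',cv2.resize(cv2.imread('pics/w4.png'),(800,600)))"
```

```text
time_s: 8.98
position: [0.5476, -0.2273, 0.3709]
ee_rot: [0.622, 0.783, -0.0, -0.0]
wrist_force: [0.1, 0.8, -1.6]
grip_width: 0.0232
jaw 13.15 shift [-0.8  0.2 -0.1] rot [-0.0006 -0.0004  0.0025] pos [ 0.5476 -0.2273  0.3709] F [ 0.1  0.8 -1.6] t 8.97 w 23.2 j7 0.72
```

View pics/w4b.png

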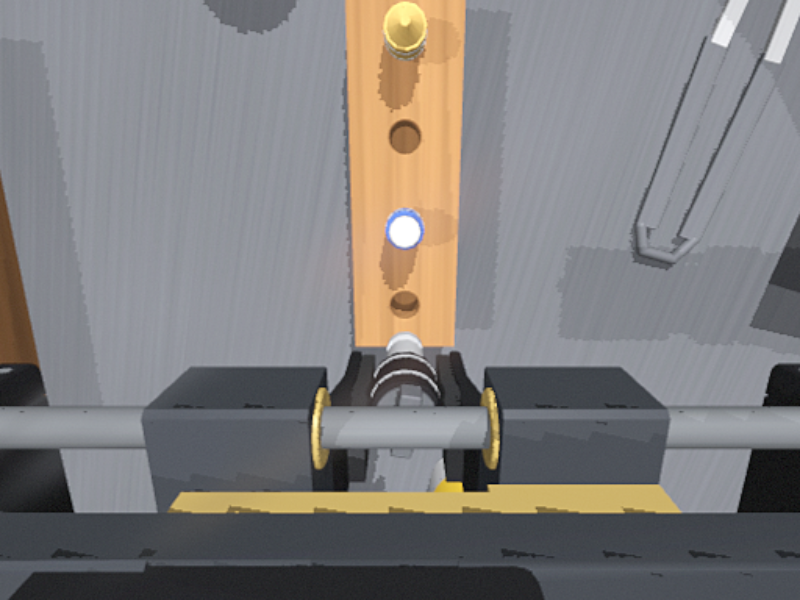

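The wrist view shows the rack with hole0 at (404,304), hole2 at (405,136), brass at (405,28) and blue at (405,230).

```bash
python3 - <<'E'
from h import *
c=load("w4");k=1.5625
h0=onz(c,404/k-.2,303.5/k,.044);h2=onz(c,405/k-.2,136/k,.044);print(h0,h2,np.hypot(*(h0-h2)[:2]),np.degrees(np.arctan2(*(h2-h0)[1::-1])))
v,u=np.mgrid[:384,:512]; d=c["z_map"]; p=(np.stack([(u-c["cx"])/c["fx"]*d,(v-c["cy"])/c["fy"]*d,d],-1)-c["t"])@c["R"]
for C in((.512,-.08),(.537,-.187)):
    m=(d>0)&(np.hypot(p[...,0]-C[0],p[...,1]-C[1])<.022)
    print("z95",np.percentile(p[m][:,2],[98,100]))
    for lo,hi in((.067,.0715),(.072,.085)):
        q=p[m&(p[...,2]>lo)&(p[...,2]<hi)].astype(np.float32); 
        if len(q)>3: print(lo,len(q),cv2.minEnclosingCircle(q[:,:2]*1000))
m=(d>0)&(abs(p[...,2]-.044)<.003)&(p[...,0]>.45)&(p[...,0]<.62)&(p[...,1]<-.04)&(p[...,1]>-.29)
q=p[m].astype(np.float32);print(np.median(q[:,2]),cv2.minAreaRect(q[:,:2]*1000))
# held nozzle: points near grasp
s=bot.observe();g=Ro.from_quat(s["ee_rot"]).apply([0,0,.164])+s["position"];m=(d>0)&(np.hypot(p[...,0]-g[0],p[...,1]-g[1])<.013)
q=p[m&(p[...,2]<.2)&(p[...,2]>.15)].astype(np.float32);print(g,len(q),cv2.minEnclosingCircle(q[:,:2]*1000),np.percentile(q[:,2],[1,99]))
E
```

```text
[ 0.55037056 -0.23898315  0.044     ] [ 0.52612586 -0.13214526  0.044     ] 0.10955428323534559 102.78558115535512
z95 [0.0798646  0.08230903]
0.067 239 ((514.01953125, -79.195068359375), 11.852627754211426)
0.072 415 ((513.7288818359375, -80.43220520019531), 10.787147521972656)
z95 [0.30703771 0.30863152]
0.067 155 ((538.8379516601562, -185.9893798828125), 11.833646774291992)
0.072 323 ((538.3499755859375, -186.30029296875), 10.593619346618652)
0.044487685 ((533.7299194335938, -164.06214904785156), (70.24906158447266, 215.64956665039062), 13.019996643066406)
[ 0.54759319 -0.22716095  0.20700313] 519 ((547.0916137695312, -221.86468505859375), 11.304462432861328) [0.15737186 0.1997237 ]
```

```bash
python3 -c "
from h import *
plan(.5505,-.2392,.268,13)"
```

```text
jaw 13.14 shift [-1.24e+01  1.00e-01  1.03e+02] rot [-0.0003 -0.0004  0.0024] pos [ 0.5477 -0.2272  0.371 ] F [-0.3  0.3 -1.1] t 9.03 w 23.3 j7 0.72
```

```bash
python3 -m handwheel '[[0,0,0,-12.4,0.1,25,20],[0,0,0,0,0,40,20],[0,0,0,0,0,30,20],[0,0,0,0,0,8,20],[0,0,0,0,0,0,20],[0,0,0,0,0,0,20]]';  python3 -c "
from h import *
plan(.5505,-.2392,.229,13)"
```

```text
time_s: 9.78
position: [0.551, -0.2401, 0.2697]
ee_rot: [0.622, 0.783, 0.0, 0.001]
wrist_force: [0.3, 0.2, 0.1]
grip_width: 0.023
jaw 13.03 shift [ 1.1 -0.3 40.7] rot [0.0019 0.0009 0.0005] pos [ 0.551  -0.2401  0.2697] F [0.3 0.2 0.1] t 9.78 w 23.0 j7 0.8
```

```bash
python3 -m handwheel '[[0,0,0,0.7,-0.2,4,20],[0,0,0,0,0,8,20],[0,0,0,0,0,8,20],[0,0,0,0,0,8,20],[0,0,0,0,0,8,20],[0,0,0,0,0,4,20],[0,0,0,0,0,0,20],[0,0,0,0,0,0,20]]';  python3 -c "
from h import *
plan(.5505,-.2392,.229,13)"
```

```text
time_s: 10.78
position: [0.5502, -0.2394, 0.2285]
ee_rot: [0.622, 0.783, 0.0, 0.0]
wrist_force: [0.2, -0.0, -1.4]
grip_width: 0.0236
jaw 13.01 shift [ 0.1  0.3 -0.5] rot [0.0003 0.0002 0.0001] pos [ 0.5502 -0.2394  0.2285] F [ 0.2 -0.  -1.4] t 10.78 w 23.6 j7 0.83
```

```bash
python3 -m handwheel '[[0,0,0,0,0,1.3,20],[0,0,0,0,0,0,20],[0,0,0,0,0,0,50],[0,0,0,0,0,0,50],[0,0,0,0,0,0,50],[0,0,0,0,0,0,50],[0,0,0,0,0,-20,50],[0,0,0,0,0,-40,50],[0,0,0,0,0,-40,50],[0,0,0,0,0,-20,50],[0,0,0,0,0,0,50]]';  python3 -c "
from h import *
plan(.5138,-.0792,.34,13);cam('wrist','pics/w5.png');c=load('wrist')
v,u=np.mgrid[:384,:512]; d=c['z_map']; p=(np.stack([(u-c['cx'])/c['fx']*d,(v-c['cy'])/c['fy']*d,d],-1)-c['t'])@c['R']
for C in((.5505,-.2392),(.5385,-.1862),(.514,-.0795)):
    m=(d>0)&(np.hypot(p[...,0]-C[0],p[...,1]-C[1])<.02)
    for lo,hi in((.066,.0725),(.0745,.09)):
        q=p[m&(p[...,2]>lo)&(p[...,2]<hi)].astype(np.float32)
        if len(q)>3: print(lo,len(q),cv2.minEnclosingCircle(q[:,:2]*1000),np.percentile(q[:,2],[50,98]))
"
```

```text
time_s: 12.15
position: [0.5504, -0.2396, 0.3487]
ee_rot: [0.622, 0.783, 0.001, 0.001]
wrist_force: [0.7, -0.3, -0.6]
grip_width: 0.0502
jaw 13.01 shift [164.5   0.5   8.6] rot [0.0029 0.001  0.0002] pos [ 0.5504 -0.2396  0.3487] F [ 0.7 -0.3 -0.6] t 12.15 w 50.2 j7 0.75
0.066 295 ((551.277099609375, -238.65968322753906), 11.887913703918457) [0.07115415 0.07245504]
0.0745 196 ((552.0826416015625, -238.85791015625), 11.121967315673828) [0.07928844 0.08066167]
0.066 197 ((538.706298828125, -186.0291748046875), 11.794068336486816) [0.07045804 0.0718614 ]
0.0745 382 ((538.8990478515625, -186.044189453125), 9.353447914123535) [0.07832625 0.07970922]
0.066 133 ((515.6535034179688, -86.44889831542969), 8.902602195739746) [0.07018226 0.07240685]
```

View pics/w5.png

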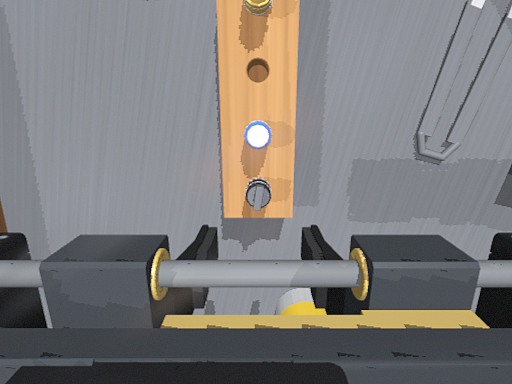

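The fan is seated at (258,193), tip at 0.080, upright. Now the brass nozzle.

```bash
python3 -m handwheel '[[0,0,0,30,0,0,60],[0,0,0,45,0.2,0,60],[0,0,0,45,0.3,0,60],[0,0,0,32,0,0,60],[0,0,0,12.5,0,0,60],[0,0,0,0,0,0,60],[0,0,0,0,0,0,60]]';  python3 -c "
from h import *
cam('wrist');c=load('wrist')
v,u=np.mgrid[:384,:512]; d=c['z_map']; p=(np.stack([(u-c['cx'])/c['fx']*d,(v-c['cy'])/c['fy']*d,d],-1)-c['t'])@c['R']
C=(.514,-.0795)
m=(d>0)&(np.hypot(p[...,0]-C[0],p[...,1]-C[1])<.02)
for lo,hi in((.066,.0715),(.0745,.09),(.047,.066)):
        q=p[m&(p[...,2]>lo)&(p[...,2]<hi)].astype(np.float32)
        if len(q)>3: print(lo,len(q),cv2.minEnclosingCircle(q[:,:2]*1000),np.percentile(q[:,2],[50,98]))
plan(.514,-.0795,.228,13)
"
```

```text
time_s: 13.08
position: [0.5136, -0.0803, 0.3467]
ee_rot: [0.623, 0.782, -0.0, 0.0]
wrist_force: [1.0, -1.0, -0.5]
grip_width: 0.0599
0.066 183 ((514.0225219726562, -78.67042541503906), 11.87671184539795) [0.0705393  0.07143973]
0.0745 180 ((514.5064697265625, -78.55781555175781), 7.569046497344971) [0.07707118 0.08094493]
0.047 120 ((513.9878540039062, -78.51119995117188), 12.077274322509766) [0.05634746 0.06516904]
jaw 12.89 shift [  0.9   0.6 118.8] rot [-0.0004  0.0007 -0.002 ] pos [ 0.5136 -0.0804  0.3468] F [ 0.  -0.   0.1] t 13.12 w 59.9 j7 0.37
```

```bash
python3 -m handwheel '[[0,0,0,1.6,0.5,30,60],[0,0,0,0,0,45,60],[0,0,0,0,0,30,60],[0,0,0,0,0,13,60],[0,0,0,0,0,0,60],[0,0,0,0,0,0,60]]' 30;  python3 -c "
from h import *
plan(.514,-.0787,.228,13)"
```

```text
time_s: 13.88
position: [0.5142, -0.0776, 0.23]
ee_rot: [0.623, 0.782, 0.0, 0.001]
wrist_force: [0.4, -0.1, 0.2]
grip_width: 0.0599
jaw 12.98 shift [-1.  -0.4  2. ] rot [ 0.0015  0.0003 -0.0004] pos [ 0.5142 -0.0776  0.23  ] F [ 0.4 -0.1  0.2] t 13.88 w 59.9 j7 0.47
```

```bash
python3 -m handwheel '[[0,0,0,-0.5,0,1,60],[0,0,0,0,0,0,60],[0,0,0,0,0,0,60],[0,0,0,0,0,0,60]]' 30;  python3 -c "
from h import *
plan(.514,-.0787,.228,13)"
```

```text
time_s: 14.38
position: [0.5138, -0.0777, 0.2281]
ee_rot: [0.622, 0.783, 0.0, 0.0]
wrist_force: [0.5, 0.2, 0.1]
grip_width: 0.0598
jaw 13.01 shift [-1.  -0.   0.1] rot [ 0.0001 -0.      0.0002] pos [ 0.5138 -0.0777  0.2281] F [0.5 0.2 0.1] t 14.38 w 59.8 j7 0.48
```

```bash
python3 -m handwheel '[[0,0,0,-1,0,0,60],[0,0,0,0,0,0,20],[0,0,0,0,0,0,20],[0,0,0,0,0,0,20],[0,0,0,0,0,0,20],[0,0,0,0,0,0,20],[0,0,0,0,0,0,20],[0,0,0,0,0,0,20]]' 45;  python3 -c "
from h import *
plan(.514,-.0787,.228,13)"
```

```text
time_s: 15.38
position: [0.5139, -0.0788, 0.2279]
ee_rot: [0.623, 0.783, -0.0, -0.0]
wrist_force: [-0.3, -0.3, 1.1]
grip_width: 0.0229
jaw 13.00 shift [ 0.   0.1 -0.1] rot [-0.0003 -0.      0.    ] pos [ 0.5139 -0.0788  0.2279] F [-0.3 -0.3  1.1] t 15.38 w 22.9 j7 0.48
```

```bash
python3 -m handwheel '[[0,0,0,0,0,-15,20],[0,0,0,0,0,-35,20],[0,0,0,0,0,-45,20],[0,0,0,0,0,-40,20],[0,0,0,0,0,-17,20],[0,0,0,0,0,0,20]]';  python3 -c "
from h import *
plan(.5669,.1727,.38,17)"
```

```text
time_s: 16.12
position: [0.5142, -0.0788, 0.3807]
ee_rot: [0.622, 0.783, 0.001, 0.001]
wrist_force: [-0.2, -0.7, -2.4]
grip_width: 0.023
jaw 13.01 shift [233.1 108.    1. ] rot [ 0.002   0.     -0.0696] pos [ 0.5142 -0.0788  0.3807] F [-0.2 -0.7 -2.4] t 16.12 w 23.0 j7 0.35
```

```bash
python3 -m handwheel '[[0,0,0,20,14,0,20],[0,0,0,42,29,0,20],[0,0,0,42,29,0,20],[0,0,0,36,24,0,20],[0,0,0,18,12,0,20],[0,0,-0.07,0,0,0,20],[0,0,0,0,0,0,20],[0,0,0,0,0,0,20]]';  python3 -c "
from h import *
cam('wrist','pics/w6.png');c=load('wrist')
v,u=np.mgrid[:384,:512]; d=c['z_map']; p=(np.stack([(u-c['cx'])/c['fx']*d,(v-c['cy'])/c['fy']*d,d],-1)-c['t'])@c['R']
m=(d>0)&(np.hypot(p[...,0]-.567,p[...,1]-.1727)<.025)
for lo,hi in((.115,.1205),(.107,.114),(.094,.1005)):
        q=p[m&(p[...,2]>lo)&(p[...,2]<hi)].astype(np.float32)
        if len(q)>3: print(lo,len(q),cv2.minEnclosingCircle(q[:,:2]*1000),np.median(q[:,2]))
U,V=proj(c,[.567,.1727,.118]).astype(int);print(U,V);U0=max(0,U-40);V0=max(0,V-30);print(U0,V0)
cv2.imwrite('pics/w6c.png',np.hstack([cv2.resize(c['frame'][V0:V0+60,U0:U0+80,::-1],(400,300),interpolation=cv2.INTER_CUBIC),cv2.resize(c['frame'][:,:,::-1],(400,300))]))
plan(.567,.1727,.38,17)
"
```

```text
time_s: 17.12
position: [0.5836, 0.0989, 0.3795]
ee_rot: [0.596, 0.803, -0.0, -0.0]
wrist_force: [0.1, 0.0, -0.9]
grip_width: 0.0231
0.115 501 ((567.2173461914062, 172.4712677001953), 12.948057174682617) 0.11839745
0.107 377 ((567.1998291015625, 172.4146728515625), 15.861133575439453) 0.11076732
0.094 804 ((567.202880859375, 172.46243286132812), 19.709308624267578) 0.09718986
265 110
225 80
jaw 16.89 shift [75.4  5.5 -0.3] rot [-0.0004  0.0001 -0.002 ] pos [0.5836 0.0989 0.3797] F [ 0.4  0.7 -1.6] t 17.18 w 22.6 j7 0.17
```

View pics/w6c.png

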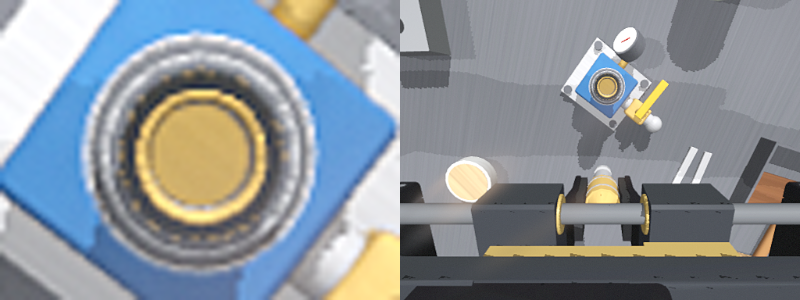

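The mouth is open and the collar stays back (top at 0.111). The brass nozzle is in the grip, and the axis is (0.5672, 0.1725).

```bash
python3 -m handwheel '[[0,0,0,25,1.8,0,20],[0,0,0,35,2.6,0,20],[0,0,0,15.4,1.2,0,20],[0,0,0,0,0,20,20],[0,0,0,0,0,16,20],[0,0,0,0,0,3,20],[0,0,0,0,0,0,20],[0,0,0,0,0,0,20],[0,0,0,0,0,0,20]]';  python3 -c "
from h import *
plan(.5672,.1725,.336,17)"
```

```text
time_s: 18.3
position: [0.5672, 0.1732, 0.3415]
ee_rot: [0.595, 0.804, 0.0, 0.0]
wrist_force: [0.3, -0.8, -1.4]
grip_width: 0.0228
jaw 17.01 shift [-0.7 -0.2  5.5] rot [ 0.0008 -0.0001  0.0001] pos [0.5672 0.1732 0.3415] F [ 0.3 -0.8 -1.4] t 18.3 w 22.8 j7 0.05
```

```bash
python3 -m handwheel '[[0,0,0,-0.7,-0.2,2,20],[0,0,0,0,0,1,20],[0,0,0,0,0,0,20],[0,0,0,0,0,0,20],[0,0,0,0,0,0.5,20],[0,0,0,0,0,0.5,20],[0,0,0,0,0,0,20]]';  python3 -c "
from h import *
plan(.5672,.1725,.336,17)"
```

```text
time_s: 19.18
position: [0.567, 0.1725, 0.3369]
ee_rot: [0.595, 0.804, -0.0, -0.0]
wrist_force: [0.2, 0.8, -2.0]
grip_width: 0.0232
jaw 17.02 shift [-0.1  0.2  0.9] rot [-0.0001  0.0001  0.0003] pos [0.567  0.1725 0.3369] F [ 0.2  0.8 -2. ] t 19.18 w 23.2 j7 0.05
```

Tail now about 1 mm above the mouth. I go in gently.

```bash
python3 -m handwheel '[[0,0,0,0,0,0.8,20],[0,0,0,0,0,0.8,20],[0,0,0,0,0,0.8,20],[0,0,0,0,0,0,20],[0,0,0,0,0,0,20]]';  python3 -c "
from h import *
plan(.5672,.1725,.336,17)"
```

```text
time_s: 19.8
position: [0.5669, 0.1725, 0.3345]
ee_rot: [0.595, 0.804, -0.0, -0.0]
wrist_force: [-1.0, 0.1, -0.3]
grip_width: 0.0227
jaw 17.02 shift [-0.1  0.3 -1.5] rot [-0.0003 -0.      0.0003] pos [0.5669 0.1725 0.3345] F [-1.   0.1 -0.3] t 19.8 w 22.7 j7 0.05
```

```bash
python3 -m handwheel '[[0,0,0,0,0,1.2,20],[0,0,0,0,0,1.2,20],[0,0,0,0,0,1.2,20],[0,0,0,0,0,0,20]]';  python3 -c "
from h import *
plan(.5672,.1725,.336,17)"
```

```text
time_s: 20.3
position: [0.5668, 0.1725, 0.3306]
ee_rot: [0.595, 0.804, -0.0, -0.0]
wrist_force: [-3.0, 0.4, -1.5]
grip_width: 0.0232
jaw 17.02 shift [-0.1  0.4 -5.4] rot [-0.0008  0.0001  0.0003] pos [0.5668 0.1725 0.3306] F [-3.   0.4 -1.5] t 20.3 w 23.2 j7 0.05
```

```bash
python3 -m handwheel '[[0,0,0,0,-0.5,0,20],[0,0,0,0,0,2,20],[0,0,0,0,0,3,20],[0,0,0,0,0,3,20],[0,0,0,0,0,3,20],[0,0,0,0,0,0,20]]';  python3 -c "
from h import *
plan(.5672,.1725,.336,17)"
```

```text
time_s: 21.05
position: [0.5665, 0.1724, 0.3196]
ee_rot: [0.595, 0.804, -0.0, 0.0]
wrist_force: [-0.9, -0.4, -2.9]
grip_width: 0.0231
jaw 17.02 shift [ -0.1   0.7 -16.4] rot [-0.0002  0.0002  0.0003] pos [0.5665 0.1724 0.3196] F [-0.9 -0.4 -2.9] t 21.05 w 23.1 j7 0.06
```

```bash
python3 -m handwheel '[[0,0,0,0,0,2,20],[0,0,0,0,0,2,20],[0,0,0,0,0,1,20],[0,0,0,0,0,1,20],[0,0,0,0,0,1,20],[0,0,0,0,0,1,20],[0,0,0,0,0,1,20],[0,0,0,0,0,0,20]]' 60;  python3 -c "
from h import *
plan(.5672,.1725,.3019,17)"
```

```text
time_s: 22.05
position: [0.5666, 0.1723, 0.3121]
ee_rot: [0.595, 0.804, 0.0, -0.0]
wrist_force: [-7.0, -1.5, 10.7]
grip_width: 0.0229
jaw 17.01 shift [-0.   0.6 10.2] rot [ 0.0005 -0.0006  0.0002] pos [0.5666 0.1723 0.3121] F [-7.  -1.5 10.7] t 22.05 w 22.9 j7 0.06
```

```bash
python3 -m handwheel '[[0,0,0,0,-0.6,0,20],[0,0,0,0,0,1,20],[0,0,0,0,0,1,20],[0,0,0,0,0,1,20],[0,0,0,0,0,1,20],[0,0,0,0,0,0,20]]' 60;  python3 -c "
from h import *
plan(.5672,.1725,.3019,17)"
```

```text
time_s: 22.8
position: [0.5663, 0.1722, 0.3085]
ee_rot: [0.595, 0.804, 0.001, 0.0]
wrist_force: [-4.3, -1.4, 11.3]
grip_width: 0.0228
jaw 17.01 shift [-0.   1.   6.6] rot [ 0.0016 -0.0007  0.0002] pos [0.5663 0.1722 0.3085] F [-4.3 -1.4 11.3] t 22.8 w 22.8 j7 0.06
```

```bash
python3 -m handwheel '[[0,0,0,0,-0.4,1,20],[0,0,0,0,0,1,20],[0,0,0,0,0,1,20],[0,0,0,0,0,1,20],[0,0,0,0,0,0,20]]' 60;  python3 -c "
from h import *
plan(.5672,.1725,.3019,17)"
```

```text
time_s: 23.42
position: [0.5661, 0.1722, 0.305]
ee_rot: [0.595, 0.804, 0.001, 0.0]
wrist_force: [-6.1, -0.6, 15.7]
grip_width: 0.023
jaw 17.01 shift [0.  1.1 3.1] rot [ 0.0024 -0.0008  0.0002] pos [0.5661 0.1722 0.305 ] F [-6.1 -0.6 15.7] t 23.43 w 23.0 j7 0.06
```

```bash
python3 -m handwheel '[[0,0,0,0,-0.3,0.8,20],[0,0,0,0,0,0.8,20],[0,0,0,0,0,0.8,20],[0,0,0,0,0,0,20]]' 60;  python3 -c "
from h import *
plan(.5672,.1725,.3019,17)"; python3 -m handwheel '[[0,0,0,0,0,0.4,20],[0,0,0,0,0,0.4,20],[0,0,0,0,0,0,20],[0,0,0,0,0,0,20]]' 60;  python3 -c "
from h import *
plan(.5672,.1725,.3019,17)"
```

```text
time_s: 23.92
position: [0.566, 0.1721, 0.3027]
ee_rot: [0.595, 0.804, 0.001, 0.001]
wrist_force: [-5.7, -0.5, 15.5]
grip_width: 0.023
jaw 17.01 shift [0.  1.3 0.8] rot [ 0.0031 -0.0008  0.0002] pos [0.566  0.1721 0.3027] F [-5.7 -0.5 15.5] t 23.93 w 23.0 j7 0.06
time_s: 24.42
position: [0.566, 0.1721, 0.3025]
ee_rot: [0.595, 0.804, 0.002, 0.001]
wrist_force: [-7.3, -0.9, 20.2]
grip_width: 0.023
jaw 17.01 shift [0.1 1.2 0.6] rot [ 0.0033 -0.0012  0.0002] pos [0.566  0.1721 0.3025] F [-7.3 -0.9 20.2] t 24.43 w 23.0 j7 0.06
```

```bash
cat > col.py <<'E'
from h import *
cam('wrist','pics/w7.png');c=load('wrist')
v,u=np.mgrid[:384,:512]; d=c['z_map']; p=(np.stack([(u-c['cx'])/c['fx']*d,(v-c['cy'])/c['fy']*d,d],-1)-c['t'])@c['R']
r=np.hypot(p[...,0]-.567,p[...,1]-.1725)
for a,b in((.0165,.019),(.0135,.0152)):
    q=p[(d>0)&(r>a)&(r<b)&(p[...,2]>.08)&(p[...,2]<.13)]; print(a,len(q),np.histogram(q[:,2],bins=np.arange(.09,.126,.003)))
plan(.5672,.1725,.3019,17)
E
python3 col.py
```

```text
0.0165 355 (array([  0,   0,   1,   1, 251,  39,   0,   0,   0,   0,  10,  20]), array([0.09 , 0.093, 0.096, 0.099, 0.102, 0.105, 0.108, 0.111, 0.114,
       0.117, 0.12 , 0.123, 0.126]))
0.0135 177 (array([ 0,  0,  0,  0,  9,  1,  5,  6, 42, 91,  2, 13]), array([0.09 , 0.093, 0.096, 0.099, 0.102, 0.105, 0.108, 0.111, 0.114,
       0.117, 0.12 , 0.123, 0.126]))
jaw 17.00 shift [0.1 1.2 0.6] rot [ 0.0032 -0.0011  0.0001] pos [0.566  0.1721 0.3025] F [-7.4 -1.7 20.9] t 24.48 w 22.5 j7 0.06
```

The collar ledge is back at 0.104 and its top at 0.117, so it has sprung forward and locked. I ease off, open, and retreat.

```bash
python3 -m handwheel '[[0,0,0,0,0.3,-1,20],[0,0,0,0,0,-0.8,20],[0,0,0,0,0,0,60],[0,0,0,0,0,0,60],[0,0,0,0,0,0,60],[0,0,0,0,0,0,60],[0,0,0,0,1,-20,60],[0,0,0,0,0,-40,60],[0,0,0,-30,0,-40,60],[0,0,0,-45,0,0,60],[0,0,0,0,0,0,60],[0,0,0,0,0,0,60]]'; cat > fin.py <<'E'
from h import *
cam('wrist');c=load('wrist');cam('scene');S=load('scene');cam('top')
v,u=np.mgrid[:384,:512]; d=c['z_map']; p=(np.stack([(u-c['cx'])/c['fx']*d,(v-c['cy'])/c['fy']*d,d],-1)-c['t'])@c['R']
r=np.hypot(p[...,0]-.567,p[...,1]-.1725)
for lo,hi,R in((.102,.107,.022),(.114,.119,.017),(.14,.1465,.014),(.147,.17,.014)):
    q=p[(d>0)&(r<R)&(p[...,2]>lo)&(p[...,2]<hi)].astype(np.float32)
    if len(q)>2: print(lo,len(q),cv2.minEnclosingCircle(q[:,:2]*1000),np.percentile(q[:,2],[50,99]))
plan(.5672,.1725,.3019,17)
cv2.imwrite('pics/fin.png',np.hstack([cv2.resize(S['frame'][145:240,150:330,::-1],(500,264)),cv2.resize(c['frame'][:,:,::-1],(300,264))]))
E
python3 fin.py
```

```text
time_s: 25.98
position: [0.5883, 0.101, 0.4012]
ee_rot: [0.595, 0.804, -0.0, -0.0]
wrist_force: [-0.5, 0.8, -0.1]
grip_width: 0.0603
0.102 453 ((567.221923828125, 172.4418182373047), 19.76283836364746) [0.10422    0.10596373]
0.114 317 ((567.1829223632812, 172.52456665039062), 15.839470863342285) [0.11733963 0.11877219]
0.14 259 ((567.7307739257812, 172.603759765625), 11.964699745178223) [0.14552142 0.1464384 ]
0.147 446 ((567.9866333007812, 171.78733825683594), 10.545489311218262) [0.1502056  0.15603454]
jaw 17.12 shift [73.5  0.8 99.2] rot [-0.0007 -0.0003  0.0021] pos [0.5882 0.102  0.4011] F [-0.8  0.7 -0.8] t 26.12 w 59.6 j7 0.17
```

View pics/fin.png

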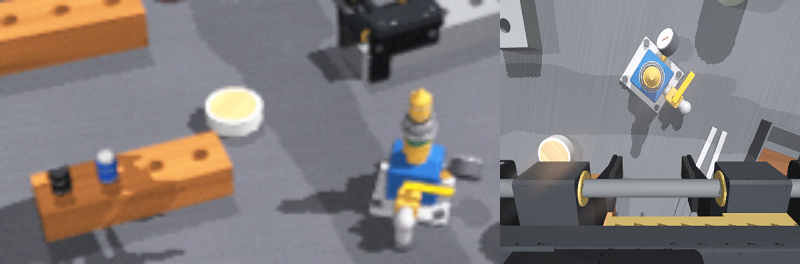

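```bash
python3 -c "
from cell import bot
print(bot.close_job())"
```

```text
the job is handed in; nothing more can be done
None
```

The brass pencil nozzle is locked in the coupling, the fan nozzle stands in hole0 of the small orange block, and the job is handed in at about 26 s.

**What I did**
- I pinched the collar and pulled it back 9 mm, and the fan nozzle rose 11 mm (tip at 165 mm).
- I lifted the fan out and stood it in empty hole0. Its tip then read about 80 mm, so it is fully seated.
- I eased the brass nozzle in slowly. The wrist force rose with the piston to about 20 N, and the collar had sprung forward by the check after that press. I then released and backed away.

**Last checks**
- **Collar:** forward, with its top at 117 mm and its ledge at 104 mm, the same as at the start.
- **Brass nozzle:** upright in the coupling. The top of its body reads 145.5 mm against 144.9 mm for the fan when it was locked. With a camera bias of about 0.4 mm, that puts it about 1 mm proud, right at the limit. I could not measure it any closer.
- **Bench:** the blue nozzle and wax tin are where they were in the last picture. I did not measure the other bystanders again, but nothing went near them.

**What disagreed**
- A sideways force of up to about 7 N built up while pressing. I eased it with small shifts of 0.3 to 0.6 mm.
- The gripper read the collar neck as 29 mm and the nozzle bodies as 23 mm, against 31 and 24 mm in the text.

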